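Try a bent bracket on the bar and show it to the camera

ROBOT

A 6-joint arm with a two-finger parallel gripper is mounted at the origin on the work surface. World frame = base frame: x ahead of the robot, y to its left, z up, the work surface at z = 0. Lengths are in m, angles in degrees, forces in N, time in s.
With the tool pointing down it reaches from about 0.3 to 0.75 m from the base axis. Payload 8.5 kg.
Tool frame: the origin (TCP) lies midway between the tips of the shut fingers; the grasp point (between the pads) lies 19 mm behind it (env.tcp_to_grasp is the z of the grasp point in the tool frame, in m); z points along the fingers, y is the line along which they close (so a half turn about z gives the same grasp; the last joint's range is limited). The gripper opens to 85 mm and grips with 20 to 120 N. Pads are 22 mm wide; open, the fingers measure 114 mm over their backs; the gripper's body (76 mm by 85 mm) begins 54 mm behind the grasp point. The pads swing forward as they close: fully open they stand 13 mm farther back than shut.
Start: joints at [-86.362, 21.807, 74.336, -0, 83.858, -12.336], TCP at [0.151, -0.529, 0.231] pointing down, gripper open.
Joint ranges: [-178.18, 178.18], [-50.72, 133.34], [12.68, 142.11], [-81.47, 261.47], [9.98, 163.14], [-165.26, 165.26]. Speed limits (degrees/s): [136.94, 136.94, 180, 180, 180, 180].

INTERFACE

Orientations are given as a 3x3 rotation matrix whose columns are the frame's x, y, z axes.
In Python, from rig import env, imaging, job, models gives the robot as it stands. The module is installed in compiled form; this text tells all that it offers.
- The arm moves only by the tool jog_arm, never from a script. Its argument "plan" is text: rows parted by semicolons, each of 7 numbers parted by spaces: the turn, a rotation vector about the tool's x, y, z in degrees, then the shift along the tool's x, y, z in cm, then the closure in counts, from 0 (fully open) to 255 (shut). In form: rx ry rz x y z claw; .... A call has 1 to 10 rows; each row shifts and turns the commanded pose from where the row before left it, along the tool's axes as they then stand; what a row does not reach is not made up. A row lasts 1/12 s, in which the tool goes at most 41.7 mm and 7.16 degrees, less where a joint would pass 70% of its speed; a pose out of reach is approached as far as the arm can. A call with a gripper value outside its range is refused whole. The fingers move at their own pace and stop on an object; "grip_force" is the grip in N (left out, the last holds). Time passes only in rows, so rows that do not move let the fingers close. It gives the time, the measured TCP pose, the force, the opening and the grip force at its end, in the units of the state.
- env.observe(): the state, without advancing time (a new reading comes with each control period).
- imaging.get_image(name): name is "scene" or "top"; returns a dict with "pixels" (420x560x3 uint8, red, green, blue), "depth" (420x560 float32, m along the optical axis (not along the pixel's ray), 0 where there is no reading), "fov_y" (degrees; the focal length in pixels is half the picture's height over the tangent of half this angle, whatever the lens; pixels are square), "cx", "cy" (the principal point, pixels), "world_from_camera" (4x4, takes a point from camera to world coordinates). Camera axes: x right, y down, z forward; pixel columns grow to the right and rows downward; lengths in m; the calibration is good to about 2 mm. A picture is of the moment at which its call begins.
- job.close_job(): hands the job in; it is judged then, once.
Trained networks look in the newest picture that a camera, given by its name, has taken for a name from the list of things; names that differ only in an ending like _2 or _b are one class to them, and where a whole thing is asked for, a point or a joint stands for the part that bears it (a point fixed in the world has none). Each returns a list of dicts, best first, with "confidence" (0 to 1); they miss things now and then, are a little off and sometimes report something else, mostly with a low value. They report only what shows in the picture. A call takes as long as a camera call. They do not tell look-alikes from the thing itself.
- models.outline_of(camera, query): "region" (420x560 bool, what is visible of it) and "bbox" ([centre column, centre row, width, height] in pixels, round what is visible of it).
- models.tip_of(camera, query): "at" ([column, row] in pixels: a listed point, or the origin of a listed thing).
The state is a dict: "time_s": time; "q": joint angles; "qvel": joint speeds; "joint_efforts": joint torques, N m; "position": TCP position; "tool_rot": TCP orientation; "ft_force": force on the tool from outside, world axes, zero at the start; "wrist_torque": the same for the moment, N m; "grip_width": finger opening in m; "gripper_force": force on a finger pad.
Only numpy, scipy, OpenCV 4.12 (cv2) and the standard library are available. Lean on these libraries where they do the work, as an engineer would, in place of code of your own. Each camera call takes 0.05 s, during which the arm holds its last target. There are 200 camera calls.

TASK

The larger bent bracket stands on the bench side-on to the straight bar. Turn it about a quarter turn so that, still standing on the bench on its foot, the back of its upright leg is pressed flat against the bar for a moment, then lift it and hold it up for the inspection camera: the bend 15 cm straight in front of the lens, one side edge turned square to the tilted line of sight so the camera sees the L profile, the foot at the bottom and running level. Finish while still holding it there, motionless, and do not touch the camera or shift the other things on the bench.

Things in the scene. Friction and masses are not known exactly. Their poses are not given: they have to be found in the camera images.
- bracket: The workpiece: plain steel L bracket of flat bar 40 wide, 8 thick, about 0.35 kg, standing loose on its foot, foot to the robot's left, within 30 deg of side-on to the bar. Origin: outer heel of the bend, underside, mid width. x runs along the 80 mm foot, y across the width, z up the 75 mm tall leg. Leg fills x = 0 to 8 mm; its back is x = 0. Grip across the leg's 8 mm from above.
- bar: Straight steel bar fixed to the bench, 25 mm wide (x), 260 mm long (y), 18 mm high, with a low clamp (at most 20 mm high) just past each end. Origin: centre of its underside, on the bench. Its x points roughly away from the robot; the face to use is the one nearest the robot, at x = -12.5 mm.
- camera_head: Inspection camera at the robot's left: aluminium box 46 mm square, 55 long, with a black round lens, on a thin post 0.33 m high standing 0.1 m behind the lens. Origin: centre of the lens's front glass. It looks along its own -y, 25 degrees below level, roughly towards the robot's right; its x is level, z the upper normal.
- view (a point): The point in empty air 150 mm straight in front of the lens on its line of sight, 0.2 m above the bench, where the heel of the bracket (its origin) is to be held.
- camera: Foot and post of the inspection camera, carrying the camera head, fixed; origin on the bench. Not to be touched.
- small_bracket: A smaller steel L bracket (foot 55, leg 50, width 30 mm), not the workpiece; leave it. Origin at its heel.
- jar: Clear screw-top jar, 68 mm across, 95 mm high, standing; leave it. Origin: centre of its underside.
- mending_plate: Flat steel plate 120 x 30 x 5 mm lying on the bench; leave it. Origin: centre of its underside.
- wrench: Open wrench lying on the bench; leave it. Origin near its middle.
- screwdriver: Screwdriver lying on the bench beyond the bar; leave it. Origin near its middle.
- can: Metal can, 66 mm across, 90 mm high, standing; leave it. Origin: centre of its underside.
- hammer: Hammer lying on the bench beyond the camera; leave it. Origin near its middle.
There are look-alikes about, which are no part of the job. What is shaped like the bracket but blue or orange is not meant.

How it is judged:
By the outcome, as a careful person would: the job done as asked, in the order asked, and still so for the second after the job is handed in, while the arm keeps its last pose, push and grip.
It also fails if it takes over 64 s, if anything falls off the work surface, if the arm or the gripper's body presses on something with over 40 N, if the wrist force passes 120 N, or if a joint passes its speed limit or range.

## Working session

There is one attempt and no reset: what is moved stays moved. The work goes in short steps, Python scripts to look and compute and a tool call to move; the robot and the scene stay as the last step left them, time stands still between calls to the robot, and variables do not carry over. Pictures are saved under pics/ and viewed, at most 10 in all, crops included, and the job is handed in when it is done.

Besides the shell and the picture viewer there is one more tool, called in YAML: its name, and indented under it one key for each argument. jog_arm: Moves the arm, as the interface text tells. Its arguments: {"type":"object","properties":{"plan":{"type":"string"},"grip_force":{"type":"number"}},"required":["plan"]}

```bash
mkdir -p pics; cat > h.py <<'E'
import numpy as np, cv2
from rig import env, imaging, job, models
def world(im):
    d=im["depth"];H,W=d.shape;f=H/2/np.tan(np.radians(im["fov_y"])/2)
    u,v=np.meshgrid(np.arange(W),np.arange(H))
    P=np.stack([(u-im["cx"])/f*d,(v-im["cy"])/f*d,d,np.ones_like(d)],-1)
    return (P@np.asarray(im["world_from_camera"]).T)[...,:3]
def save(im,name):
    cv2.imwrite("pics/"+name,im["pixels"][...,::-1])
E
python3 - <<'E'
from h import *
np.set_printoptions(precision=3,suppress=True)
for c in ["scene","top"]:
    im=imaging.get_image(c);save(im,c+"1.png");W=world(im)
    print(c,im["fov_y"],np.array(im["world_from_camera"]))
    for q in ["bracket","bar","camera_head","small_bracket"]:
        for r in models.outline_of(c,q)[:4]:
            m=r["region"]&(im["depth"]>0);p=W[m]
            print(c,q,round(r["confidence"],2),np.round(r["bbox"]),np.median(p,0),np.percentile(p,2,axis=0),np.percentile(p,98,axis=0),im["pixels"][m].mean(0))
print(env.observe())
E
```

```text
scene 45.669751049419745 [[-0.773  0.516 -0.369  1.113]
 [ 0.634  0.622 -0.46   0.64 ]
 [-0.008 -0.589 -0.808  1.305]
 [ 0.     0.     0.     1.   ]]
scene bracket 0.96 [296. 210.  27.  36.] [ 0.503 -0.075  0.009] [ 0.478 -0.097 -0.002] [ 0.525 -0.02   0.076] [148.284 152.723 153.7  ]
scene bracket 0.74 [267. 172.  15.  38.] [ 0.458 -0.263  0.011] [ 0.432 -0.281 -0.   ] [ 0.493 -0.206  0.076] [191.214 102.547  28.715]
scene bracket 0.68 [317. 176.  25.  30.] [ 0.359 -0.129  0.009] [ 0.329 -0.152 -0.001] [ 0.382 -0.076  0.076] [ 53.818  85.06  153.07 ]
scene bracket 0.55 [336. 206.  28.  32.] [0.393 0.009 0.008] [ 0.361 -0.022 -0.   ] [0.422 0.054 0.076] [ 49.299  85.435 163.203]
scene bar 0.82 [265. 225.  69.  74.] [ 0.594 -0.085  0.015] [ 0.572 -0.254  0.001] [0.625 0.053 0.023] [150.313 158.515 164.521]
scene camera_head 0.78 [396. 276.  37.  35.] [0.567 0.369 0.301] [0.384 0.264 0.002] [0.582 0.401 0.317] [135.485 133.401 129.765]
scene small_bracket 0.58 [346. 245.  16.  21.] [0.453 0.135 0.007] [0.439 0.117 0.001] [0.49  0.154 0.051] [143.16  149.488 153.07 ]
top 46.622310791959
[... 995 characters left out ...]
.318] [103.547 101.753 106.407]
top small_bracket 0.57 [225. 245.  16.  22.] [0.465 0.137 0.006] [ 0.439  0.114 -0.002] [0.491 0.158 0.052] [123.793 122.931 122.984]
{'time_s': 0.5, 'q': array([-86.362,  21.809,  74.34 ,   0.001,  83.858, -12.336]), 'qvel': array([ 0.05 , -0.033,  0.02 ,  0.116, -0.069, -0.013]), 'joint_efforts': array([ -0.002, -44.804, -23.134,  -0.   ,   0.001,  -0.   ]), 'position': array([ 0.151, -0.529,  0.231]), 'tool_rot': array([[ 0.961,  0.275,  0.   ],
       [ 0.275, -0.961,  0.   ],
       [ 0.   , -0.   , -1.   ]]), 'ft_force': array([-0.249, -0.057, -0.01 ]), 'wrist_torque': array([0.027, 0.029, 0.034]), 'gripper_force': 0.0, 'grip_width': 0.08505542866060914}
```

```bash
python3 - <<'E'
import cv2
a=cv2.imread("pics/scene1.png");b=cv2.imread("pics/top1.png")
c=cv2.resize(a[140:320,230:430],(800,720),interpolation=3)
d=cv2.resize(b[160:310,80:400],None,fx=2.5,fy=2.5,interpolation=3)
cv2.imwrite("pics/c1.png",cv2.resize(c,(660,594)));cv2.imwrite("pics/c2.png",d)
E
```

```text
(no output)
```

View pics/c1.png

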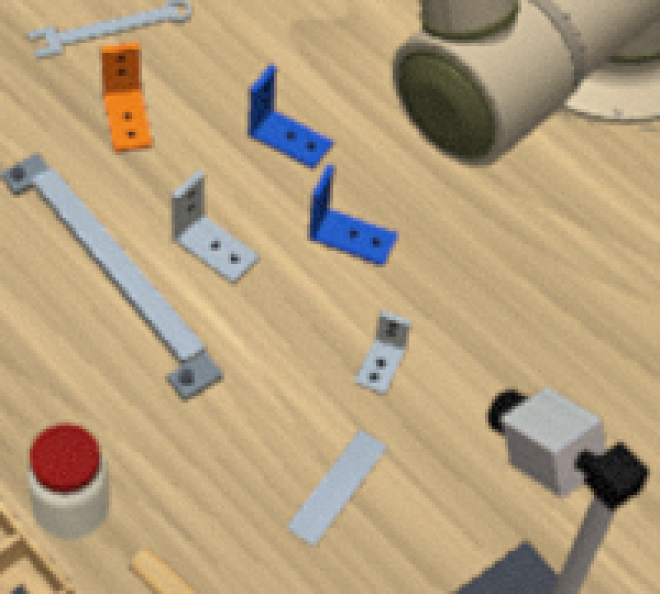

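View pics/c2.png

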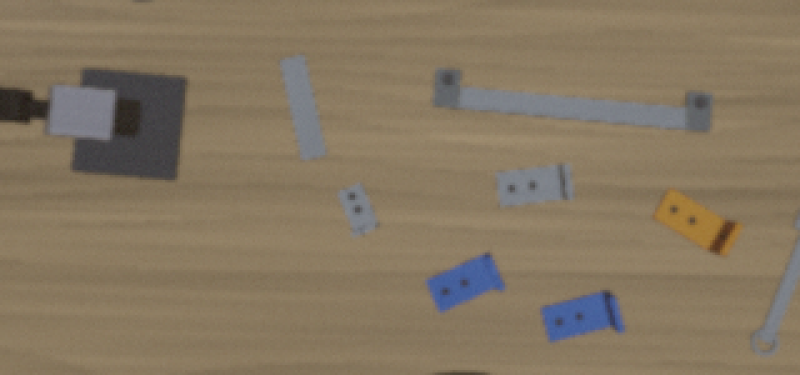

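The workpiece is the plain grey large bracket: top crop (535,185), which is top image (295,234), and scene crop (215,235). The two blue ones (465,283) and (583,315) and the orange one (697,222) are the wrong colour. The grey one at (357,208) is the small bracket. Now I'll fit the poses.

```bash
cat > fit.py <<'E'
from h import *
from scipy.optimize import least_squares
from scipy.spatial.transform import Rotation as R
np.set_printoptions(precision=4,suppress=True)
def box(p,lo,hi):
    c=(np.array(lo)+hi)/2;h=(np.array(hi)-lo)/2;q=abs(p-c)-h
    return np.linalg.norm(np.maximum(q,0),axis=1)+np.minimum(q.max(1),0)
BR=lambda p:np.minimum(box(p,[0,-.02,0],[.08,.02,.008]),box(p,[0,-.02,0],[.008,.02,.075]))
BAR=lambda p:box(p,[-.0125,-.13,0],[.0125,.13,.018])
def fit2(P,sdf,x0):
    def res(x):
        c,s=np.cos(x[2]),np.sin(x[2]);d=P-[x[0],x[1],0]
        return sdf(np.c_[c*d[:,0]+s*d[:,1],-s*d[:,0]+c*d[:,1],d[:,2]])
    r=least_squares(res,x0,loss="soft_l1",f_scale=.002,x_scale=[.01,.01,.1])
    return np.r_[r.x[:2],np.degrees(r.x[2])],np.median(abs(res(r.x)))
E
python3 - <<'E'
from fit import *
A={};ims={}
for c in ["scene","top"]:
    im=imaging.get_image(c);W=world(im);A[c]=W[im["depth"]>0];ims[c]=im
def roi(P,lo,hi): return P[((P>lo)&(P<hi)).all(1)]
for c in ["scene","top","both"]:
    P=np.vstack(list(A.values())) if c=="both" else A[c]
    b=roi(P,[.45,-.13,.004],[.55,.01,.09]);print(c,"bracket",len(b),fit2(b,BR,[.5,-.1,1.5]))
    b=roi(P,[.565,-.225,.006],[.63,.02,.03]);print("bar",len(b),fit2(b,BAR,[.594,-.1,0.]))
    b=roi(P,[.5,.25,.2],[.61,.45,.34]);print("cam",len(b),b.min(0),b.max(0))
    def res(x):
        d=R.from_euler("zx",[x[3],np.radians(25)]).inv().apply(b-x[:3])  # columns x level, y back-up
        bx=box(d,[-.023,0,-.023],[.023,.055,.023])
        r=np.hypot(d[:,0],d[:,2]);cy=np.maximum(r-.013,np.maximum(-.03-d[:,1],d[:,1]))
        return np.minimum(abs(bx),.02)+0*cy
    best=min((least_squares(res,[.555,y,.29,0.],loss="soft_l1",f_scale=.002,x_scale=[.01,.01,.01,.1]) for y in(.30,.33,.35)),key=lambda r:r.cost)
    x=best.x;D=R.from_euler("zx",[x[3],np.radians(25)]).as_matrix();print("box front centre",x[:3],"yaw",np.degrees(x[3]),"axis",D[:,1],best.cost)
    t=(.2+.15*np.sin(np.radians(25))-x[2])/D[2,1];print("lens glass",x[:3]+t*D[:,1],"ahead of box",-t,"view",x[:3]+(t-.15)*D[:,1])
    d=(b-x[:3])@D;m=(np.hypot(d[:,0],d[:,2])<.02)&(d[:,1]<-.003)&(d[:,1]>-.05);print("lens pts",m.sum(),np.percentile(d[m],[2,50,98],axis=0) if m.sum() else 0)
for c in ims:
    im=ims[c];M=np.linalg.inv(im["world_from_camera"])
    def px(p):
        q=M@np.r_[p,1];f=210/np.tan(np.radians(im["fov_y"])/2);return q[:2]/q[2]*f+[im["cx"],im["cy"]]
    g=x[:3]+t*D[:,1];print(c,"lens px",px(g))
    for q in ["camera_head","view","bracket"]:
        print(q,[(np.round(r["at"],1),round(r["confidence"],2)) for r in models.tip_of(c,q)[:6]])
E
```

```text
scene bracket 402 (array([ 0.5049, -0.0991, 98.142 ]), np.float64(0.0014751934880606887))
bar 595 (array([ 0.5894, -0.0934, -3.691 ]), np.float64(0.0015269106509806438))
cam 1186 [0.5334 0.317  0.2002] [0.5838 0.4394 0.3328]
box front centre [0.5554 0.3454 0.2733] yaw -3.592040976568855 axis [0.0627 0.9045 0.4218] 0.01756758611869157
lens glass [0.5539 0.3241 0.2634] ahead of box 0.023577998982163062 view [0.5445 0.1884 0.2001]
lens pts 84 [[-0.0088 -0.0243 -0.0046]
 [ 0.0079 -0.0144  0.0135]
 [ 0.0173 -0.0059  0.0179]]
top bracket 518 (array([ 0.5007, -0.0984, 89.6632]), np.float64(0.0023395957058586813))
bar 796 (array([ 0.5884, -0.1108, -3.7394]), np.float64(0.0017799740780582059))
cam 980 [0.5324 0.3166 0.2415] [0.5793 0.4372 0.3348]
box front centre [0.5704 0.3482 0.2756] yaw 32.20615101329725 axis [-0.533   0.7669  0.3576] 0.011664321943208175
lens glass [0.5885 0.3221 0.2634] ahead of box 0.03405655204278865 view [0.6685 0.2071 0.2098]
lens pts 25 [[-0.016  -0.0221  0.0014]
 [-0.011  -0.0101  0.0093]
 [-0.0018 -0.0031  0.017 ]]
both bracket 920 (array([ 0.5041, -0.0989, 94.875
[... 302 characters left out ...]
541 0.3229 0.2634] ahead of box 0.02397482720952766 view [0.5456 0.1872 0.2001]
lens pts 213 [[-0.0165 -0.0233 -0.0032]
 [ 0.0021 -0.0131  0.0138]
 [ 0.0167 -0.0037  0.0188]]
scene lens px [382.4191 263.8655]
camera_head [(array([266.7, 218.4]), 0.67), (array([383.9, 264.6]), 0.62), (array([250.1, 295.3]), 0.44)]
view []
bracket [(array([267.2, 165.7]), 0.94), (array([325.5, 208.3]), 0.92), (array([285.1, 209.5]), 0.88), (array([308.4, 178. ]), 0.8)]
top lens px [134.5545 206.6259]
camera_head [(array([135.2, 207.9]), 0.56)]
view [(array([179.3, 146. ]), 0.22)]
bracket [(array([304. , 232.8]), 0.88), (array([276.1, 269.3]), 0.87), (array([326.9, 281.4]), 0.56), (array([370.7, 255.8]), 0.55)]
```

```bash
python3 - <<'E'
from fit import *
L=[]
for c in ["scene","top"]:
    im=imaging.get_image(c);W=world(im);d=im["depth"]
    k=np.ones((3,3));g=cv2.dilate(d,k)-cv2.erode(d,k);ok=(d>0)&(g<.012)
    P=W[ok];P=P[((P>[.45,-.13,.005])&(P<[.55,.01,.09])).all(1)]
    L.append(P)
    print(c,len(P),fit2(P,BR,[.504,-.099,1.65]))
    F=P[(P[:,2]<.014)];r=cv2.minAreaRect((F[:,:2]*1000).astype(np.float32));print("foot rect",r)
    T=P[(P[:,2]>.02)];
    if len(T)>8:
        m=T.mean(0);u,s,v=np.linalg.svd(T-m);print("leg plane normal",v[2],np.degrees(np.arctan2(v[2][1],v[2][0])),"xy mean",m,T[:,0].min(),T[:,0].max())
print(fit2(np.vstack(L),BR,[.504,-.099,1.65]))
E
```

```text
scene 91 (array([ 0.502 , -0.0986, 91.3294]), np.float64(0.0013562833839198055))
foot rect ((501.96331787109375, -54.99614334106445), (36.47201156616211, 70.24638366699219), 8.307435035705566)
top 297 (array([ 0.5044, -0.1029, 94.5438]), np.float64(0.001907539628500661))
foot rect ((503.23809814453125, -59.97377014160156), (137.9634246826172, 92.42903900146484), 89.84103393554688)
leg plane normal [ 0.1328 -0.9872  0.088 ] -82.34023810016932 xy mean [ 0.5046 -0.0955  0.0741] 0.4883223915690575 0.52086035025946
(array([ 0.5028, -0.0995, 92.9829]), np.float64(0.0017915516674914655))
```

jog_arm:
  plan: "0 0 7 0 0 0 0; 0 0 2 0 0 0 0; 0 0 0 0 0 0 0"
  grip_force: 60

```text
time_s: 1.25
position: [0.1513, -0.5287, 0.2313]
tool_rot: [[0.993, 0.12, 0.0], [0.12, -0.993, -0.0], [0.0, 0.0, -1.0]]
ft_force: [0.1, 0.6, -0.2]
grip_width: 0.0852
gripper_force: 0.0
```

jog_arm:
  plan: "0 0 0 2.88 -2.77 0 0; 0 0 0 2.88 -2.77 0 0; 0 0 0 2.88 -2.77 0 0; 0 0 0 2.88 -2.77 0 0; 0 0 0 2.88 -2.77 0 0; 0 0 0 2.88 -2.77 0 0; 0 0 0 2.88 -2.77 0 0; 0 0 0 2.88 -2.77 0 0; 0 0 0 2.88 -2.77 0 0; 0 0 0 2.88 -2.77 0 0"

```text
time_s: 2.08
position: [0.4045, -0.2171, 0.2316]
tool_rot: [[0.992, 0.123, 0.0], [0.123, -0.992, -0.0], [0.0, 0.0, -1.0]]
ft_force: [-0.6, -1.3, 0.4]
grip_width: 0.0853
gripper_force: 0.0
```

jog_arm:
  plan: "0 0 0 2.88 -2.77 0 0; 0 0 0 2.88 -2.77 0 0; 0 0 0 2.88 -2.77 0 0; 0 0 -1 2.88 -2.77 0 0; 0 0 0 0 0 3.5 0; 0 0 0 0 0 3 0; 0 0 0 0 0 0 0; 0 0 0 0 0 0 0"

```text
time_s: 2.75
position: [0.5042, -0.0948, 0.1661]
tool_rot: [[0.99, 0.14, -0.002], [0.14, -0.99, 0.001], [-0.002, -0.001, -1.0]]
ft_force: [-0.6, -0.7, 1.3]
grip_width: 0.0856
gripper_force: 0.0
```

jog_arm:
  plan: "0 0 0 0 0 3.2 0; 0 0 0 0 0 3.2 0; 0 0 0 0 0 3.2 0; 0 0 0 0 0 2 0; 0 0 0 0 0 1.2 0; 0 0 0 0 0 0 0; 0 0 0 0 0 0 0; 0 0 0 0 0 0 0"

```text
time_s: 3.42
position: [0.5057, -0.0956, 0.0403]
tool_rot: [[0.99, 0.139, 0.003], [0.139, -0.99, -0.001], [0.003, 0.002, -1.0]]
ft_force: [-1.2, -0.7, 1.3]
grip_width: 0.0851
gripper_force: 0.0
```

jog_arm:
  plan: "0 0 0 0 0 0 120; 0 0 0 0 0 0 160; 0 0 0 0 0 0 190; 0 0 0 0 0 0 210; 0 0 0 0 0 0 220; 0 0 0 0 0 0 230; 0 0 0 0 0 0 240; 0 0 0 0 0 0 255; 0 0 0 0 0 0 255; 0 0 0 0 0 0 255"
  grip_force: 60

```text
time_s: 4.25
position: [0.5048, -0.0951, 0.0386]
tool_rot: [[0.99, 0.139, 0.001], [0.139, -0.99, -0.001], [0.001, 0.001, -1.0]]
ft_force: [-1.2, -2.1, 4.5]
grip_width: 0.0077
gripper_force: 59.1
```

jog_arm:
  plan: "0 0 0 0 0 0 255; 0 0 0 0 0 0 255; 0 0 0 0 0 0 255; 0 0 0 0 0 0 255; 0 0 0 0 0 0 255; 0 0 0 0 0 0 255"

```text
time_s: 4.75
position: [0.5047, -0.0951, 0.0386]
tool_rot: [[0.99, 0.139, 0.001], [0.139, -0.99, -0.001], [0.001, 0.001, -1.0]]
ft_force: [-0.3, -2.6, 5.5]
grip_width: 0.0073
gripper_force: 59.2
```

jog_arm:
  plan: "0 0 0 0 0 -0.4 255; 0 0 0 0 0 -0.4 255; 0 0 0 1.5 0.2 0 255; 0 0 0 1.5 0.2 0 255; 0 0 0 0 0 0 255; 0 0 -5 0 0 0 255; 0 0 -7 0 0 0 255; 0 0 -7 0 0 0 255; 0 0 -7 0 0 0 255; 0 0 -7 0 0 0 255"

```text
time_s: 5.58
position: [0.534, -0.0943, 0.0459]
tool_rot: [[0.751, 0.66, -0.002], [0.66, -0.751, 0.001], [-0.001, -0.002, -1.0]]
ft_force: [-0.1, -0.5, -3.7]
grip_width: 0.0074
gripper_force: 58.5
```

jog_arm:
  plan: "0 0 -7 0 0 0 255; 0 0 -7 0 0 0 255; 0 0 -7 0 0 0 255; 0 0 -7 0 0 0 255; 0 0 -7 0 0 0 255; 0 0 -6 0 0 0 255; 0 0 -4.3 0 0 0 255; 0 0 0 0 0 0 255; 0 0 0 0 0 0 255; 0 0 0 0 0 0 255"

```text
time_s: 6.42
position: [0.5344, -0.0945, 0.0462]
tool_rot: [[0.067, 0.998, -0.001], [0.998, -0.067, 0.0], [0.0, -0.001, -1.0]]
ft_force: [0.2, 0.4, -4.0]
grip_width: 0.0073
gripper_force: 58.5
```

```bash
python3 - <<'E'
from fit import *
im=imaging.get_image("scene")
cv2.imwrite("pics/c3.png",cv2.resize(im["pixels"][150:290,210:360,::-1],(640,597),interpolation=3))
W=world(im);d=im["depth"];P=W[d>0];P=P[((P>[.43,-.14,.004])&(P<[.562,-.05,.03])).all(1)]
print(len(P));F=P[P[:,2]<.022];print(F.min(0),F.max(0),np.median(F,0),cv2.minAreaRect((F[:,:2]*1000).astype(np.float32)))
print(fit2(F,BR,[.538,-.094,3.08]))
E
```

```text
265
[ 0.4304 -0.1396  0.0041] [ 0.5572 -0.0514  0.022 ] [ 0.4926 -0.0853  0.0145] ((495.67022705078125, -98.34536743164062), (127.2578125, 86.86770629882812), 3.231358051300049)
(array([  0.5355,  -0.0895, 180.5667]), np.float64(0.007046818263863892))
```

View pics/c3.png

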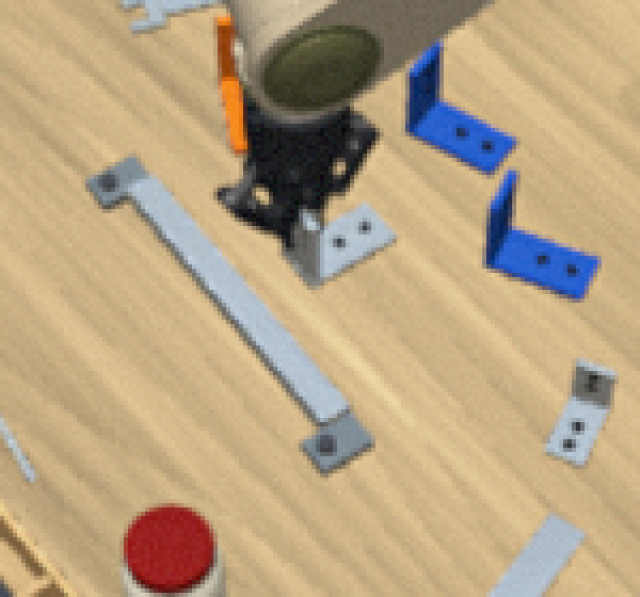

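The crop shows the bracket in the gripper at (320,250), turned with its leg back facing the bar and its foot pointing toward the robot. Next I approach the bar and lower the bracket onto the bench.

jog_arm:
  plan: "0 0 0 0 1.5 0 255; 0 0 0 0 1.2 0 255; 0 0 0 0 0 0.4 255; 0 0 0 0 0 0.2 255; 0 0 0 0 0 0.1 255; 0 0 0 0 0 0.1 255; 0 0 0 0 0 0 255; 0 0 0 0 0 0 255; 0 0 0 0 0 0 255"
  grip_force: 60

```text
time_s: 7.22
position: [0.561, -0.0962, 0.0386]
tool_rot: [[0.065, 0.998, -0.001], [0.998, -0.065, 0.0], [0.0, -0.001, -1.0]]
ft_force: [-4.5, 2.0, 5.2]
grip_width: 0.0074
gripper_force: 60.3
```

jog_arm:
  plan: "0 0 0 0 0.4 0 255; 0 0 0 0 0.3 0 255; 0 0 0 0 0.1 0 255; 0 0 0 0 0.1 0 255; 0 0 0 0 0 0 255; 0 0 0 0 0 0 255"
  grip_force: 40

```text
time_s: 7.72
position: [0.5697, -0.097, 0.0386]
tool_rot: [[0.065, 0.998, -0.002], [0.998, -0.065, 0.0], [-0.0, -0.002, -1.0]]
ft_force: [-5.5, 0.0, 6.7]
grip_width: 0.0073
gripper_force: 60.4
```

jog_arm:
  plan: "0 0 0 0 0.1 0 255; 0 0 0 0 0.1 0 255; 0 0 0 0 0 0 255; 0 0 0 0 0 0 255"

```text
time_s: 8.05
position: [0.5718, -0.0972, 0.0386]
tool_rot: [[0.065, 0.998, -0.002], [0.998, -0.065, -0.0], [-0.0, -0.002, -1.0]]
ft_force: [-5.4, 0.2, 5.5]
grip_width: 0.0071
gripper_force: 60.4
```

jog_arm:
  plan: "0 0 0 0 0.05 0 255; 0 0 0 0 0.05 0 255; 0 0 0 0 0 0 255; 0 0 0 0 0 0 255"

```text
time_s: 8.38
position: [0.5727, -0.0972, 0.0386]
tool_rot: [[0.065, 0.998, -0.002], [0.998, -0.065, 0.0], [-0.0, -0.002, -1.0]]
ft_force: [-6.4, 0.7, 5.9]
grip_width: 0.0072
gripper_force: 60.5
```

jog_arm:
  plan: "0 0 0 0 0.05 0 255; 0 0 0 0 0.05 0 255; 0 0 0 0 0 0 255; 0 0 0 0 0 0 255"

```text
time_s: 8.72
position: [0.5733, -0.0972, 0.0386]
tool_rot: [[0.065, 0.998, -0.003], [0.998, -0.065, 0.0], [-0.0, -0.003, -1.0]]
ft_force: [-8.4, -0.2, 7.6]
grip_width: 0.007
gripper_force: 60.7
```

jog_arm:
  plan: "0 0 0 0 0.05 0 255; 0 0 0 0 0 0 255; 0 0 0 0 0 0 255"

```text
time_s: 8.97
position: [0.5734, -0.0972, 0.0386]
tool_rot: [[0.065, 0.998, -0.004], [0.998, -0.065, 0.0], [0.0, -0.004, -1.0]]
ft_force: [-10.0, 0.7, 8.3]
grip_width: 0.0075
gripper_force: 60.9
```

jog_arm:
  plan: "0 0 0 0 0.1 0 255; 0 0 0 0 0.1 0 255; 0 0 0 0 0 0 255; 0 0 0 0 0 0 255; 0 0 0 0 0 0 255"

```text
time_s: 9.38
position: [0.5737, -0.0972, 0.0386]
tool_rot: [[0.065, 0.998, -0.008], [0.998, -0.065, 0.001], [0.0, -0.008, -1.0]]
ft_force: [-16.4, -0.8, 13.9]
grip_width: 0.0071
gripper_force: 61.7
```

```bash
python3 - <<'E'
from h import *
s=env.observe();print(s["position"],s["tool_rot"],s["wrist_torque"],s["ft_force"])
im=imaging.get_image("scene")
cv2.imwrite("pics/c4.png",cv2.resize(im["pixels"][180:250,240:320,::-1],(680,595),interpolation=3))
E
```

```text
[ 0.57371219 -0.09716651  0.03862213] [[ 6.47153310e-02  9.97870116e-01 -8.19502124e-03]
 [ 9.97903717e-01 -6.47105733e-02  8.44664964e-04]
 [ 3.12561402e-04 -8.23250493e-03 -9.99966064e-01]] [-0.0404292   3.44527399 -0.12179108] [-16.36523934  -0.756074    13.88515413]
```

View pics/c4.png

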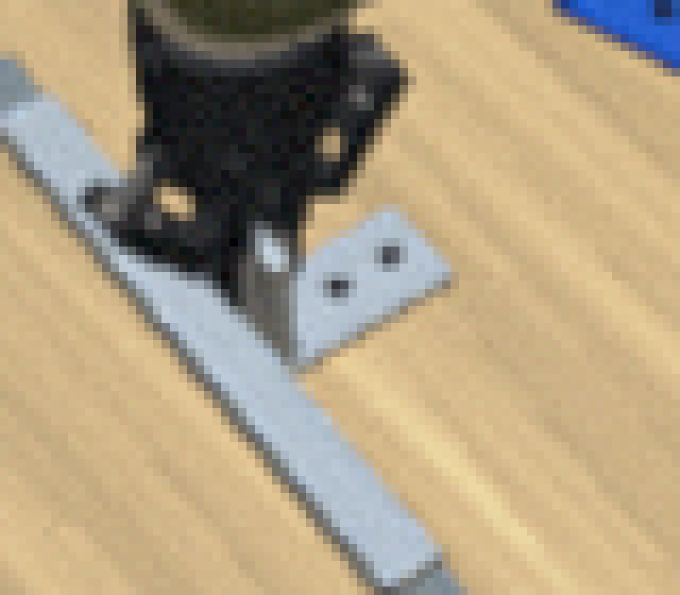

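The picture shows the leg flush against the bar's near face at (295,360), foot pointing away from the bar. The push has tilted the tool 0.5°, so I correct that to get flat contact.

jog_arm:
  plan: "-0.6 0 0 0 -0.1 0 255; 0 0 0 0 0 0 255; 0 0 0 0 0 0 255; 0 0 0 0 0 0 255; 0 0 0 0 0 0 255"

```text
time_s: 9.85
position: [0.5733, -0.0972, 0.0386]
tool_rot: [[0.065, 0.998, 0.004], [0.998, -0.065, -0.0], [0.0, 0.004, -1.0]]
ft_force: [-15.3, -0.2, 11.9]
grip_width: 0.0071
gripper_force: 61.1
```

jog_arm:
  plan: "0.2 0 0 0 0 0 255; 0 0 0 0 0 0 255; 0 0 0 0 0 0 255; 0 0 0 0 0 0 255; 0 0 0 0 0 0 255; 0 0 0 0 0 0 255; 0 0 0 0 0 0 255; 0 0 0 0 0 0 255"

```text
time_s: 10.52
position: [0.5734, -0.0972, 0.0386]
tool_rot: [[0.065, 0.998, 0.001], [0.998, -0.065, 0.0], [0.0, 0.001, -1.0]]
ft_force: [-14.7, 0.7, 12.3]
grip_width: 0.0075
gripper_force: 61.2
```

jog_arm:
  plan: "0 0 0 0 -0.3 0 255; 0 0 0 0 -0.3 -0.1 255; 0 0 0 0 -0.4 -0.2 255; 0 0 0 0 -0.5 -0.5 255; 0 0 0 0 0 -1 255; 0 0 0 0 0 -2 255; 0 0 0 0 0 -2 255; 0 0 0 0 0 -2 255; 0 0 0 0 0 -2 255; 0 0 0 0 0 0 255"
  grip_force: 100

```text
time_s: 11.35
position: [0.5621, -0.0969, 0.1406]
tool_rot: [[0.065, 0.998, 0.014], [0.998, -0.065, -0.003], [-0.002, 0.014, -1.0]]
ft_force: [1.5, -1.0, -4.0]
grip_width: 0.0067
gripper_force: 97.8
```

jog_arm:
  plan: "0 0 0 0 0 -3 255; 0 0 0 0 0 -3 255; 0 0 0 0 0 -3 255; 0 0 0 0 0 -2 255; 0 0 0 0 0 0 255; 0 0 0 0 0 0 255; 0 0 0 0 0 0 255"

```text
time_s: 11.93
position: [0.559, -0.096, 0.2439]
tool_rot: [[0.065, 0.998, 0.003], [0.998, -0.065, 0.001], [0.001, 0.003, -1.0]]
ft_force: [0.6, -0.1, -4.0]
grip_width: 0.0068
gripper_force: 98.7
```

```bash
cat > plan.py <<'E'
from fit import *
a=np.radians(-3.4);V=np.array([.545,.188,.2])
C=R.from_euler("zx",[a,np.radians(25)]).as_matrix();cx,cy,cz=C.T
G=np.c_[cy,cx,-cz]
def todo(h,V=V):
    s=env.observe();T=np.array(s["tool_rot"]);p=s["position"]
    rv=R.from_matrix(T.T@G).as_rotvec(degrees=True)
    tgt=V-G@h
    print("tcp target",tgt,"rotvec tool",rv,"shift now-frame cm",T.T@(tgt-p)*100,"shift final-frame cm",G.T@(tgt-p)*100)
    print("heel now",p+T@h,"in cam",C.T@(p+T@h-V)*1000,"ft",s["ft_force"],s["grip_width"])
E
python3 - <<'E'
from plan import *
todo(np.array([0,.004,.0386]))
s=env.observe();T=np.array(s["tool_rot"]);p=s["position"]
for c in ["scene","top"]:
    im=imaging.get_image(c);W=world(im)
    r=models.outline_of(c,"bracket")
    for q in r[:5]:
        m=q["region"]&(im["depth"]>0);w=np.median(W[m],0)
        if w[2]>.08: print(c,q["confidence"],q["bbox"],w)
    P=W[im["depth"]>0];L=(P-p)@T-[0,.004,.0386]   # bracket frame: bx=-ty, by=tx.. , bz=-tz
    B=np.c_[-L[:,1],-L[:,0]*-1,-L[:,2]]
    n=(B[:,0]>.02)&(B[:,0]<.09)&(abs(B[:,1])<.04)&(B[:,2]>-.01)&(B[:,2]<.02);F=B[n]*1000
    print(c,"foot in bracket frame (x,toolx,z)",n.sum(),np.percentile(F,[2,50,98],axis=0),cv2.minAreaRect(F[:,:2].astype(np.float32)))
E
```

```text
tcp target [0.541  0.1719 0.2351] rotvec tool [ 1.744  24.8831 -0.2832] shift now-frame cm [26.6181 -3.5444  0.8981] shift final-frame cm [23.7629 -3.2166 12.1189]
heel now [ 0.5631 -0.0963  0.2053] in cam [  33.2617 -253.8644  124.9114] ft [ 0.6025 -0.118  -3.9544] 0.006847920129701486
scene 0.6 [283.4, 170.3, 28.9, 22.7] [ 0.5264 -0.0839  0.2132]
scene foot in bracket frame (x,toolx,z) 222 [[ 21.9952 -16.8717  -0.0941]
 [ 51.5236   6.4135   7.3697]
 [ 77.828   22.8059  12.2321]] ((51.00668716430664, 3.2164878845214844), (60.4029541015625, 44.458858489990234), 3.4780960083007812)
top 0.74 [309.0, 233.2, 20.2, 25.7] [ 0.4975 -0.083   0.2132]
top foot in bracket frame (x,toolx,z) 198 [[ 30.8774 -16.4649   3.2348]
 [ 64.951   10.2726   8.2245]
 [ 80.0202  20.8048  11.877 ]] ((54.567535400390625, 1.1639652252197266), (39.5981559753418, 52.106292724609375), 89.70943450927734)
```

jog_arm:
  plan: "0 0 0 1.6 -0.2 0 255; 0 0 0 3 -0.4 0 255; 0 0 0 3.5 -0.5 0 255; 0 0 0 3.5 -0.5 0 255; 0 0 0 3.5 -0.5 0 255; 0 0 0 3.5 -0.5 0 255; 0 0 0 3.5 -0.5 0 255; 0 0 0 2.5 -0.4 0 255; 0 0 0 1.5 0 0 255; 0 0 0 0 0 0 255"

```text
time_s: 12.97
position: [0.5412, 0.1693, 0.2452]
tool_rot: [[0.061, 0.998, 0.006], [0.998, -0.061, 0.0], [0.001, 0.006, -1.0]]
ft_force: [-0.7, -0.6, -5.6]
grip_width: 0.0068
gripper_force: 98.7
```

jog_arm:
  plan: "0.3 4 0 0 0 0 255; 0.3 5 0 0 0 0 255; 0.4 5 -0.1 0 0 0 255; 0.3 5 -0.1 0 0 0 255; 0.2 3.5 -0.1 0 0 0 255; 0.2 2.4 0 0 0 0 255; 0 0 0 0 0 0 255; 0 0 0 0 0 0 255; 0 0 0 0 0 0 255; 0 0 0 0 0 0 255"

```text
time_s: 13.8
position: [0.5418, 0.1666, 0.246]
tool_rot: [[0.057, 0.998, 0.004], [0.906, -0.053, 0.421], [0.42, -0.02, -0.907]]
ft_force: [-0.3, 0.1, -4.8]
grip_width: 0.0067
gripper_force: 98.8
```

```bash
python3 - <<'E'
from plan import *
todo(np.array([.002,.004,.0386]))
E
```

```text
tcp target [0.5409 0.1701 0.2342] rotvec tool [0.2561 0.1178 0.1565] shift now-frame cm [-0.1881 -0.083   1.2155] shift final-frame cm [-0.1908 -0.0771  1.2155]
heel now [0.546  0.1845 0.2118] in cam [ 0.9379  1.84   12.1687] ft [-0.2908  0.0777 -4.849 ] 0.006738198229180765
```

I used an extrinsic Euler order in the camera model. I'll redo the camera fit with the correct order, with x level.

```bash
sed -i 's/"zx"/"ZX"/' plan.py; python3 - <<'E'
from fit import *
A=[]
for c in ["scene","top","scene","top"]:
    im=imaging.get_image(c);W=world(im);P=W[im["depth"]>0];A.append(P[((P>[.5,.3,.22])&(P<[.61,.45,.34])).all(1)])
for n,S in(("scene",[0,2]),("top",[1,3]),("both",[0,1,2,3])):
    b=np.vstack([A[i] for i in S])
    def res(x):
        d=R.from_euler("ZX",[x[3],np.radians(25)]).inv().apply(b-x[:3])
        bx=abs(box(d,[-.023,0,-.023],[.023,.055,.023]))
        r=np.hypot(d[:,0],d[:,2]);q=np.c_[r-.018,abs(d[:,1]+.012)-.012]   # lens barrel, 24 mm
        cy=abs(np.linalg.norm(np.maximum(q,0),axis=1)+np.minimum(q.max(1),0))
        return np.minimum(np.minimum(bx,cy),.012)
    best=min((least_squares(res,[.555,y,.274,a],loss="soft_l1",f_scale=.002,x_scale=[.01,.01,.01,.1]) for y in(.34,.35) for a in(-.06,0)),key=lambda r:r.cost)
    x=best.x;D=R.from_euler("ZX",[x[3],np.radians(25)]).as_matrix()
    t=(.2+.15*np.sin(np.radians(25))-x[2])/D[2,1]
    print(n,len(b),"front",x[:3],"yaw",np.degrees(x[3]),best.cost/len(b)*1e6,"lens",x[:3]+t*D[:,1],-t,"view",x[:3]+(t-.15)*D[:,1])
    V=b[(b[:,2]<.317)];
im=imaging.get_image("scene");W=world(im);P=W[im["depth"]>0]
p=P[((P>[.52,.36,.04])&(P<[.62,.47,.24])).all(1)];print("post",len(p),np.median(p,0),p.std(0))
E
```

```text
scene 2302 front [0.5551 0.3462 0.2733] yaw -4.691972280601068 7.3386874442103505 lens [0.5534 0.325  0.2634] 0.023483193759978305 view [0.5423 0.1895 0.2   ]
top 1955 front [0.5553 0.3479 0.275 ] yaw -2.676004794633762 6.378368299404153 lens [0.5542 0.323  0.2634] 0.027471090388690198 view [0.5478 0.1872 0.2   ]
both 4257 front [0.5552 0.3464 0.2739] yaw -4.440134075130323 6.942721586093903 lens [0.5535 0.3239 0.2634] 0.024904340065181916 view [0.5429 0.1884 0.2   ]
post 269 [0.5679 0.4265 0.1508] [0.0028 0.0049 0.0573]
```

```bash
sed -i 's/-3.4/-4.3/;s/\[.545,.188,.2\]/[.543,.1885,.2]/' plan.py; python3 - <<'E'
from plan import *
todo(np.array([.002,.004,.0386]))
E
```

```text
tcp target [0.5377 0.1707 0.2341] rotvec tool [-1.5701  0.1237  0.6491] shift now-frame cm [-0.1588 -0.4042  1.2468] shift final-frame cm [-0.1663 -0.4363  1.235 ]
heel now [0.546  0.1846 0.2118] in cam [ 3.2817  1.6185 12.2505] ft [ 0.2589 -0.5676 -3.6754] 0.006911663116360435
```

jog_arm:
  plan: "-1 0.1 0.4 0 0 0 255; -0.6 0 0.2 0 0 0 255; 0 0 0 -0.1 -0.2 0.6 255; 0 0 0 -0.1 -0.2 0.6 255; 0 0 0 0 0 0 255; 0 0 0 0 0 0 255; 0 0 0 0 0 0 255; 0 0 0 0 0 0 255; 0 0 0 0 0 0 255; 0 0 0 0 0 0 255"

```text
time_s: 14.88
position: [0.5382, 0.1699, 0.2343]
tool_rot: [[0.068, 0.997, 0.032], [0.904, -0.075, 0.421], [0.423, 0.001, -0.906]]
ft_force: [-0.4, -0.7, -2.9]
grip_width: 0.007
gripper_force: 98.6
```

```bash
python3 - <<'E'
from plan import *
h=np.array([.002,.004,.0386]);todo(h)
s=env.observe();T=np.array(s["tool_rot"]);p=s["position"]
for c in ["scene","top"]:
    im=imaging.get_image(c);W=world(im)
    P=W[im["depth"]>0];L=(P-p)@T
    def res(x):  # bracket pose in the tool frame: offset + rotvec
        q=R.from_rotvec(x[3:]).inv().apply(S-x[:3]);return np.minimum(abs(BR(np.c_[-q[:,1],q[:,0],-q[:,2]])),.01)
    x0=np.r_[h,0,0,0];S=L
    q=L-h;B=np.c_[-q[:,1],q[:,0],-q[:,2]];n=(B[:,0]>.015)&(B[:,0]<.09)&(abs(B[:,1])<.03)&(B[:,2]>-.012)&(B[:,2]<.02);S=L[n]
    r=least_squares(res,x0,loss="soft_l1",f_scale=.002,x_scale=[.01]*3+[.1]*3);print(c,n.sum(),r.x[:3]*1000,np.degrees(r.x[3:]),np.median(res(r.x)),np.percentile(B[n]*1000,[3,50,97],axis=0))
    save(im,c+"9.png")
    M=np.linalg.inv(im["world_from_camera"]);f=210/np.tan(np.radians(im["fov_y"])/2)
    cc=M@np.r_[p,1];uv=(cc[:2]/cc[2]*f+[im["cx"],im["cy"]]).astype(int);print(uv)
    v,u=np.clip(uv[1]-60,0,300),np.clip(uv[0]-80,0,400)
    cv2.imwrite("pics/z%s.png"%c,cv2.resize(im["pixels"][v:v+120,u:u+160,::-1],(800,600),interpolation=3))
E
```

```text
tcp target [0.5377 0.1707 0.2341] rotvec tool [0.0428 0.0037 0.0175] shift now-frame cm [ 0.0589 -0.0557  0.0505] shift final-frame cm [ 0.0589 -0.0556  0.0505]
heel now [0.5435 0.1877 0.2002] in cam [ 0.5846 -0.5898  0.5082] ft [-0.4168 -0.6657 -2.8781] 0.007024337066850186
scene 239 [ 1.2276  5.389  39.9474] [0.1043 0.4451 0.995 ] 0.0009948820753611868 [[ 20.1786 -18.6486   0.5812]
 [ 49.55     5.2192   6.3278]
 [ 77.6276  20.7245   9.387 ]]
[342 226]
top 369 [ 0.6499  4.9031 39.1846] [0.6756 2.5674 0.1432] 0.0013696159242395506 [[ 17.7785 -13.3747   2.6455]
 [ 49.0149   3.3836   7.5628]
 [ 78.7893  19.0106  11.206 ]]
[201 215]
```

View pics/zscene.png

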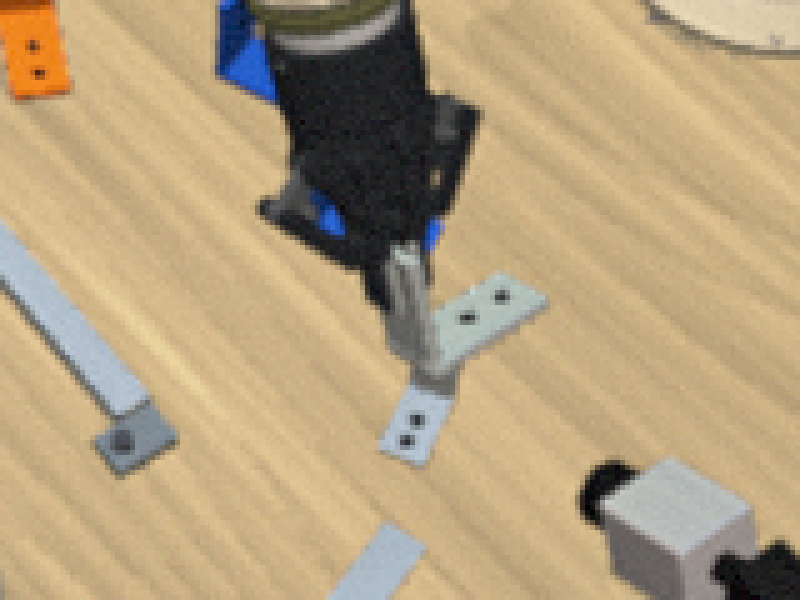

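View pics/ztop.png

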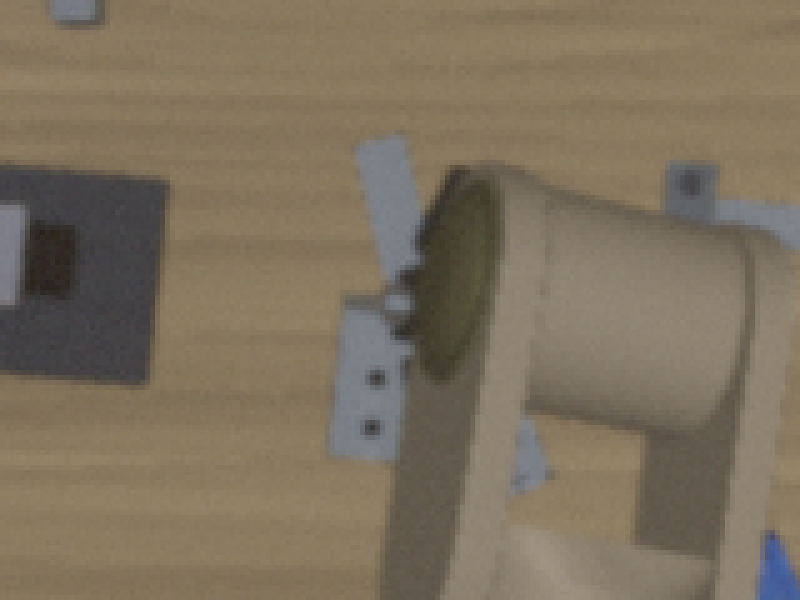

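The crops show the bracket held with its side edge toward the lens, foot at the bottom. In the scene crop the heel is at (435,370) and the lens at (605,490). All poses agree to within about 1–2 mm, so I let it settle, then hand in.

jog_arm:
  plan: "0 0 0 0 0 0 255; 0 0 0 0 0 0 255; 0 0 0 0 0 0 255; 0 0 0 0 0 0 255; 0 0 0 0 0 0 255; 0 0 0 0 0 0 255; 0 0 0 0 0 0 255; 0 0 0 0 0 0 255; 0 0 0 0 0 0 255; 0 0 0 0 0 0 255"

```text
time_s: 15.82
position: [0.538, 0.17, 0.2342]
tool_rot: [[0.068, 0.997, 0.032], [0.904, -0.075, 0.421], [0.423, 0.001, -0.906]]
ft_force: [-0.4, 0.6, -4.0]
grip_width: 0.0068
gripper_force: 98.6
```

```bash
python3 - <<'E'
from plan import *
todo(np.array([.0015,.004,.0386]));print(env.observe()["qvel"])
print(job.close_job())
E
```

```text
tcp target [0.5377 0.1712 0.2343] rotvec tool [0.0272 0.0061 0.0175] shift now-frame cm [ 0.1097 -0.0436  0.0399] shift final-frame cm [ 0.1096 -0.0436  0.0399]
heel now [0.5434 0.1873 0.1999] in cam [ 0.4539 -1.0993  0.4007] ft [-0.3726  0.559  -3.9661] 0.006793407609513139
[ 0.0275 -0.0235 -0.0032  0.0236  0.0172  0.0284]
the job is handed in; nothing more can be done
None
```

The job is handed in at about 16 s: the bracket was turned, pressed flat against the bar at about 15 N while standing on the bench, then lifted, and is held still with its bend about 1 mm from my measured view point (camera yaw known to about 1–2°).

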